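# Gauge a grow block with a sanitised height gauge

### The arm

A 6-joint arm with a two-finger parallel gripper is mounted at the origin on the work surface. World frame = base frame: x ahead of the robot, y to its left, z up, the work surface at z = 0. Lengths are in m, angles in rad, forces in N, time in s.
With the tool pointing down it reaches from about 0.35 to 0.875 m from the base axis. Payload 4.2 kg.
Tool frame: the origin (TCP) lies between the finger pads; the fingertips stand env.tips_ahead ahead of it and the grasp point (between the pads) lies 8 mm behind it (env.tips_ahead is the distance from the TCP to the fingertips, in m); z points along the fingers, y is the line along which they close (so a half turn about z gives the same grasp; the last joint's range is limited). The gripper opens to 87 mm and grips with 3 to 60 N. Pads are 19 mm wide; open, the fingers measure 117 mm over their backs; the gripper's body (75 mm by 190 mm) begins 51 mm behind the grasp point.
Start: joints at [0.259, 0.385, 0.008, 0, -1.194, -0.259], TCP at [0.625, 0, 0.234] pointing down, gripper open.
Joint ranges: [-3.14, 3.14], [-1.21, 2.06], [-1.07, 1.41], [-3.16, 2.05], [-2.99, -0.16], [-3.1, 3.1]. Speed limits (rad/s): [2.79, 2.79, 3.14, 3.14, 3.14, 3.14].

### API

Orientations are given as a unit quaternion [w, x, y, z].
In Python, from station import env gives the robot as it stands. The module is installed in compiled form; this text tells all that it offers. Calls block until the motion is done:
- env.movep(position, orientation): joint-space move of the TCP to a pose.
- env.move_linear(position, rot=None, velocity=0.15, f_stop=None): straight line of the TCP; rot=None keeps the orientation; velocity is the mean speed in m/s. With f_stop (N) it stops when the force on the tool has changed by that much, and returns True; else False.
- env.move_j(angles): joint-space move.
- env.gripper_open() and env.close(): open the fingers fully, or close them until they stop; the grip force is fixed at half the most.
- env.hold(seconds).
- env.inverse_kinematics(position, orientation): joint angles nearest the present ones, or None.
- env.state(): the state.
- env.read_camera(name): name is "scene" or "side" or "wrist"; returns a dict with "pixels" (480x640x3 uint8, red, green, blue), "fx", "fy", "cx", "cy" (pixels), "distortion" ([k1, k2, p1, p2, k3] as OpenCV has them; the pictures are not rectified), "eye" and "orientation" of the camera in the world. Camera axes: x right, y up, looking along -z (the intrinsics and any distortion apply to the point x, -y, -z); pixel columns grow to the right and rows downward; lengths in m; the calibration is good to about 2 mm. A picture is of the moment at which its call begins. There is no depth.
A pose or a line that the arm cannot do raises env.PlanningError and nothing moves.
- env.close_job(): hands the job in; it is judged then, once.
The state is a dict: "t": time; "q": joint angles; "qd": joint speeds; "effort": joint torques, N m; "ee_pos": TCP position; "orientation": TCP orientation; "wrist_force": force on the tool from outside, world axes, zero at the start; "moment": the same for the moment, N m; "finger_gap": finger opening in m; "gripper_force": force on a finger pad.
Only numpy, scipy, OpenCV 4.12 (cv2) and the standard library are available. Lean on these libraries where they do the work, as an engineer would, in place of code of your own. Each camera call takes 0.05 s, during which the arm holds its last target. There are 200 camera calls.

### The job

Push the short grow block along its channel until it rests against the stop at the back of the measuring frame. Then take the hand gauge from its stand, dip its foot well down into the open steel pot (at least halfway), and set the gauge's crossbar squarely down on both posts of the frame so that its sprung foot stands on the middle of the block and is pushed up. Finally lay the gauge back in the notches of its stand and let go, leaving the block against the stop and the pot upright; do not knock over or shift the pot and the other things on the bench, and do not ram the gauge's foot to the end of its travel.

Things in the scene. Friction and masses are not known exactly. Their poses are not given: they have to be found in the camera images.
- frame: the measuring frame, fixed: white base plate 240 x 200 mm with a channel along x. Origin on the bench under the block's proper place; +x points to the stop, z up. Channel floor at z = 5 mm; side fences 20 mm high, 110 mm apart, from x = -150 to +50 mm; back stop 35 mm high, its face at x = +48 mm. Two posts stand at y = +80 and -80 mm, 130 mm clear between them.
- post_top_left (a point): centre of the flat top of the frame's post on its +y side, 36 (x) by 30 (y) mm, 120 mm above the bench.
- post_top_right (a point): the same on its -y side.
- block: the short grow block: a cream round bag with dark ears, 96 mm across (too wide to grasp), 60 mm tall with a flat top, about 0.45 kg, standing in the channel of the frame 75 to 100 mm short of its place. Origin at the centre of its underside.
- stand: the gauge's stand, fixed: base plate 110 x 200 x 12 mm with two posts 44 (x) by 25 (y) mm at y = +67.5 and -67.5 mm. Origin at the centre of its underside. In the top of each post is a notch along y, 28 mm wide, its floor 115 mm above the bench at x = 0, lips 8 mm high.
- gauge: the hand gauge, loose, 0.3 kg: steel crossbar 16 (x) by 200 (y) by 14 (z) mm, origin at the centre of its underside; above it a dial 42 mm across, then a black grip; below it a guide 18 mm across to z = -30 mm, then an 8 mm sprung rod with the foot. Starts lying in the stand's notches, bar along the stand's y, upright.
- gauge_grip (a point): where to grasp the gauge: 78 mm above its origin, in the black grip on top, 20 (x) by 50 (y) mm, from z = 54 to 98 mm; pinch it across x.
- foot (a joint): how far the gauge's sprung foot is pushed up, m: 0 free, 0.020 when the bar lies on the frame's posts with the foot on the block, 0.030 at the end of its travel; weak spring, about 1 to 3 N.
- foot_tip (a point): centre of the underside of the gauge's foot, a steel disc 24 mm across; 75 mm below the gauge's origin while free.
- pot: the dip pot: a small open round cup of plain steel, 76 mm across the mouth, 75 mm tall, wall 3 mm, loose, 0.35 kg. Origin at the centre of its underside. It stands in the middle row, in the near, middle or far place, among the log and the bottle.
- log_mid: a bystander: tall upright grow log, a white bag full of holes with dark ear mushrooms, 90 mm across, 190 mm tall; origin at the centre of its underside. Stands in the middle row with the pot and the bottle.
- bottle: a bystander: white closed plastic bottle, 66 mm across, 170 mm tall; origin at the centre of its underside.
- jar: a bystander: squat closed jar, 56 mm across, 70 mm tall, low, at the far end of the middle row, on its left; origin at the centre of its underside.
- tape: a bystander: roll of tape lying flat, 76 mm across, 45 mm tall, at the far end of the middle row, on its right; origin at the centre of its underside.
- scraper: a bystander: 200 mm scraper lying on the bench at the far right edge; x axis along it.
There are look-alikes about, which are no part of the job. Leave any red look-alike of the block alone.

How it is judged:
By the outcome, as a careful person would: the job done as asked, in the order asked, and still so for the second after the job is handed in, with the robot touching nothing.
It also fails if it takes over 72 s, if anything falls off the work surface, if the arm or the gripper's body presses on something with over 40 N, if the wrist force passes 120 N, or if a joint passes its speed limit or range.

## Working session

There is one attempt and no reset: what is moved stays moved. The work goes in short steps, each a Python script; the robot and the scene stay as the last script left them, time stands still between calls to the robot, and variables do not carry over. Pictures are saved under pics/ and viewed, at most 12 in all, crops included, and the job is handed in when it is done.

```bash
mkdir -p pics; ls
python3 - <<'E'
from station import env
import cv2,numpy as np
s=env.state();print(s['t'],s['ee_pos'],s['orientation'],env.tips_ahead,s['finger_gap'])
for n in("scene","side","wrist"):
    c=env.read_camera(n);cv2.imwrite(f"pics/{n}0.png",c["pixels"][:,:,::-1])
    print(n,{k:np.round(c[k],4).tolist() for k in c if k!="pixels"})
E
```

```text
pics
0.0 [6.24429723e-01 4.44403366e-05 2.32450356e-01] [-0.00078761 -0.70704088  0.70717184  0.00074734] 0.011 0.08671935871598269
scene {'fx': 481.8991, 'fy': 481.8991, 'cx': 324.7177, 'cy': 243.3297, 'distortion': [-0.0485, 0.0, 0.0, 0.0, 0.0], 'eye': [1.3822, -0.6596, 1.0055], 'orientation': [0.7942, 0.3803, 0.2046, 0.4275]}
side {'fx': 459.0717, 'fy': 459.0717, 'cx': 326.6669, 'cy': 247.8778, 'distortion': [-0.0845, 0.0, 0.0, 0.0, 0.0], 'eye': [0.165, -0.81, 0.7126], 'orientation': [0.8642, 0.4499, -0.0998, -0.2018]}
wrist {'fx': 405.6973, 'fy': 405.6973, 'cx': 321.6617, 'cy': 234.8788, 'distortion': [-0.0925, 0.0, 0.0, 0.0, 0.0], 'eye': [0.624, -0.067, 0.3834], 'orientation': [0.0004, 0.0011, -0.124, 0.9923]}
```

View pics/scene0.png

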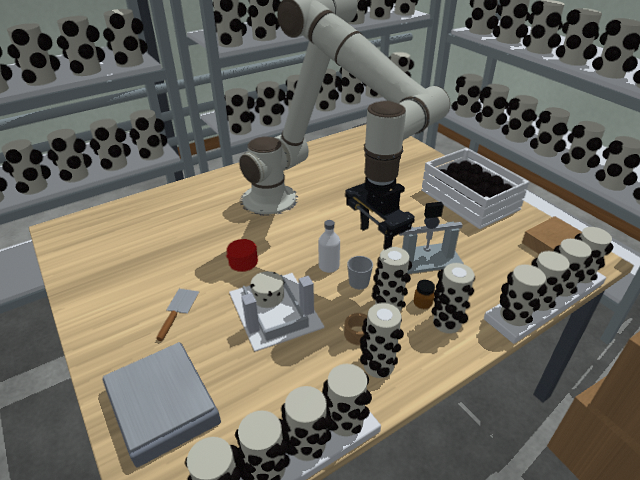

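View pics/side0.png

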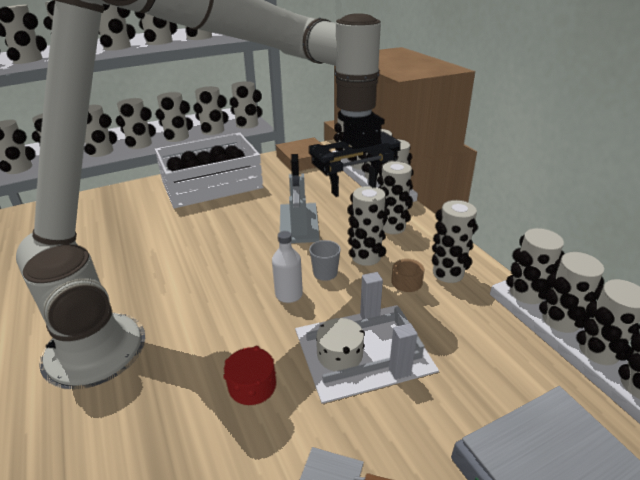

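Scene picture: candidates for the block are the cream one at (267,290), in the white frame, and the red one at (242,255), a look-alike. The pot is the open grey cup at (360,270), between the bottle (329,247) and the log (391,280). The gauge is in the stand at (432,235), with a closed jar at (425,293) and the tape at (357,328). In the side view the block is at (340,345), red at (250,375), pot at (325,260) and gauge at (296,195).

```bash
cat > h.py <<'E'
from station import env
import cv2,numpy as np
from scipy.spatial.transform import Rotation as R
def cam(n,save=None):
    c=env.read_camera(n)
    if save: cv2.imwrite(f"pics/{save}.png",c["pixels"][:,:,::-1])
    return c
def rot(q): return R.from_quat([q[1],q[2],q[3],q[0]]).as_matrix()
def ray(c,px):
    K=np.array([[c["fx"],0,c["cx"]],[0,c["fy"],c["cy"]],[0,0,1]])
    p=cv2.undistortPoints(np.array(px,float).reshape(-1,1,2),K,np.array(c["distortion"])).reshape(-1,2)
    d=np.c_[p[:,0],-p[:,1],-np.ones(len(p))]@rot(c["orientation"]).T
    return np.array(c["eye"]),d
def plane(c,px,z):
    e,d=ray(c,px); return e+d*((z-e[2])/d[:,2])[:,None]
def proj(c,P):
    K=np.array([[c["fx"],0,c["cx"]],[0,c["fy"],c["cy"]],[0,0,1]])
    q=(np.atleast_2d(P)-c["eye"])@rot(c["orientation"]); q=q*[1,-1,-1]
    return cv2.projectPoints(q,np.zeros(3),np.zeros(3),K,np.array(c["distortion"]))[0].reshape(-1,2)
def tri(ca,pa,cb,pb):
    (e1,d1),(e2,d2)=ray(ca,[pa]),ray(cb,[pb]); A=np.zeros((3,3));b=np.zeros(3)
    for e,d in((e1,d1[0]),(e2,d2[0])):
        d=d/np.linalg.norm(d);M=np.eye(3)-np.outer(d,d);A+=M;b+=M@e
    return np.linalg.solve(A,b)
def down(yaw): # tool down, tool y (closing line) along world direction yaw
    y=np.array([np.cos(yaw),np.sin(yaw),0]);z=np.array([0,0,-1.]);x=np.cross(y,z)
    q=R.from_matrix(np.c_[x,y,z]).as_quat();return [q[3],q[0],q[1],q[2]]
def st(*k):
    s=env.state();print({a:np.round(s[a],4).tolist() for a in("t","ee_pos","wrist_force","finger_gap","gripper_force")+k})
E
python3 - <<'E'
from h import *
a,b=cam("scene"),cam("side")
for n,pa,pb in(("block top",(267,279),(342,328)),("pot mouth",(360,264),(325,249)),("grip top",(434,204),(296,157)),("postA",(307,277),(372,278)),("postB",(249,291),(403,329)),("bottle top",(329,224),(285,237)),("log",(394,255),(370,193)),("jar side?",(425,285),(0,0)),("tape",(357,320),(407,266)),("log2",(457,272),(397,168)),("log3",(383,314),(459,209)),("red",(242,244),(250,357))):
    if pb[0]: print(n,tri(a,pa,b,pb).round(3))
print("jar",plane(a,[(426,284)],.07).round(3))
m=np.zeros((600,800,3),np.uint8)
cr=lambda c,x,y,w,h:cv2.resize(c["pixels"][y:y+h,x:x+w,::-1],(400,300),interpolation=cv2.INTER_CUBIC)
m[:300,:400]=cr(a,220,262,120,90);m[:300,400:]=cr(b,290,265,160,120);m[300:,:400]=cr(a,380,190,120,90);m[300:,400:]=cr(b,250,140,160,120)
cv2.imwrite("pics/m1.png",m)
E
```

```text
block top [ 0.465 -0.249  0.077]
pot mouth [0.554 0.01  0.072]
grip top [0.585 0.249 0.213]
postA [ 0.566 -0.181  0.122]
postB [ 0.536 -0.339  0.13 ]
bottle top [ 0.441 -0.024  0.162]
log [0.679 0.021 0.19 ]
tape [ 0.71  -0.114  0.051]
log2 [0.817 0.113 0.188]
log3 [ 0.824 -0.132  0.188]
red [ 0.282 -0.239  0.075]
jar [[0.721 0.118 0.07 ]]
```

View pics/m1.png

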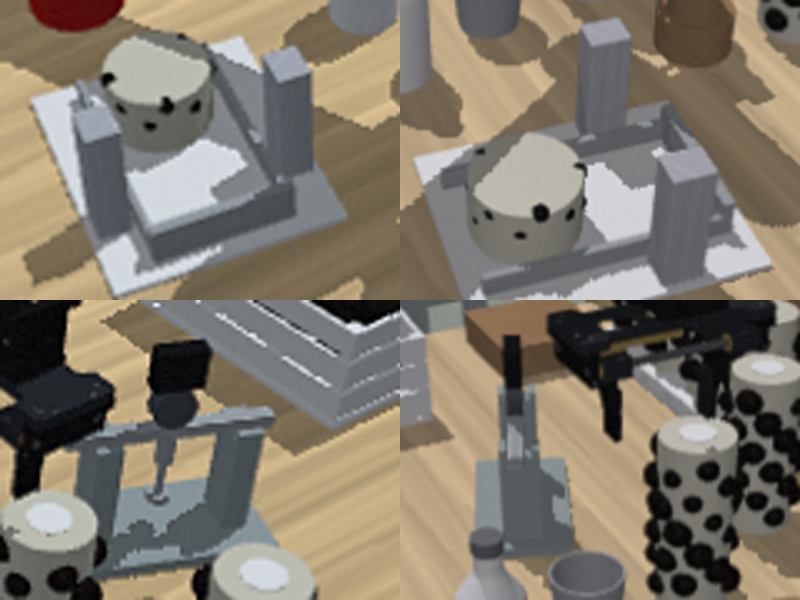

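Crops confirm the choice: cream block in the white channel short of the stop (upper left), plain steel pot between bottle and log, gauge in the stand. Now closer wrist views.

Run:
```python
from h import *
import pickle
def look(target,yaw,z,name):
    c=env.read_camera("wrist");s=env.state();T=rot(s["orientation"])
    off=T.T@(np.array(c["eye"])-s["ee_pos"]);ax=T.T@(rot(c["orientation"])@[0,0,-1.])
    q=down(yaw);N=rot(q);o=N@off;a=N@ax
    k=(target[2]-z-o[2])/a[2]
    p=np.array(target)-o-a*k;p[2]=z
    print(name,"off",off.round(3),"ax",ax.round(3),"tcp",p.round(3))
    env.movep(p,q);env.hold(.3);c=cam("wrist",name);pickle.dump(c,open(name+".pkl","wb"))
look((.51,-.25,.1),np.pi-.188,.32,"wframe")
look((.585,.249,.12),np.pi,.34,"wstand")
st("q")
m=np.hstack([cv2.imread(f"pics/{n}.png") for n in("wframe","wstand")])
cv2.imwrite("pics/m2.png",cv2.resize(m,(800,300),interpolation=cv2.INTER_AREA))
```

```text
wframe off [ 0.067  0.001 -0.151] ax [-0.246  0.     0.969] tcp [ 0.506 -0.277  0.32 ]
wstand off [ 0.067  0.001 -0.151] ax [-0.246  0.     0.969] tcp [0.586 0.222 0.34 ]
{'t': 4.075, 'ee_pos': [0.5859, 0.2214, 0.34], 'wrist_force': [0.9672, -1.0353, -0.1863], 'finger_gap': 0.0867, 'gripper_force': 0.0, 'q': [0.6193, 0.3389, 0.2012, 0.0, -1.4331, -0.62]}
```

View pics/m2.png

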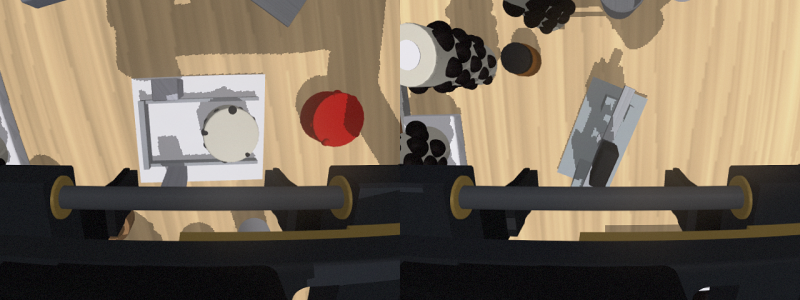

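Run:
```python
from h import *
import pickle
s=env.state();p=np.array(s["ee_pos"])+[0,-.09,0]
env.move_linear(p,velocity=.2);env.hold(.3)
c=cam("wrist","wstand2");pickle.dump(c,open("wstand2.pkl","wb"))
a=cv2.imread("pics/wframe.png")[130:390,240:560];b=cv2.imread("pics/wstand2.png")[60:380,220:540]
m=np.zeros((600,800,3),np.uint8)
m[:325,:400]=cv2.resize(a,(400,325),interpolation=cv2.INTER_CUBIC)
m[:600,400:]=cv2.resize(b,(400,400),interpolation=cv2.INTER_CUBIC)[:600] if 0 else 0
m[:400,400:]=cv2.resize(b,(400,400),interpolation=cv2.INTER_CUBIC)
cv2.imwrite("pics/m3.png",m)
```

```text
(no output)
```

View pics/m3.png

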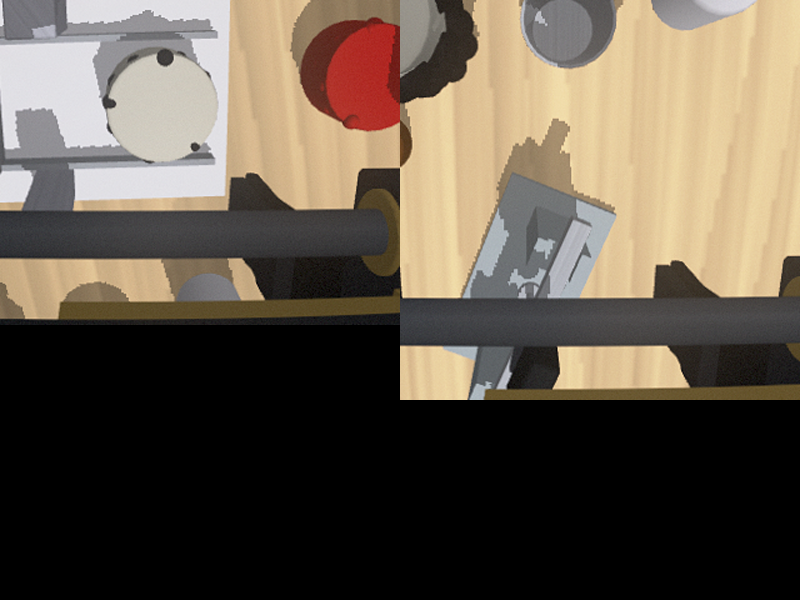

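The frame view has the block top at crop (162,105). In the stand view the pot mouth is at crop (568,25), and the gauge bar is turned about 26° and half hidden. I'll take better views with the target in the upper half of the picture.

Run:
```python
from h import *
import pickle
off=np.array([.067,.001,-.151]);ax=np.array([-.246,0,.969])
crops=[]
def look(t,yaw,z,name,sh):
    q=down(yaw);N=rot(q);o=N@off;a=N@ax
    p=np.array(t)-o-a*((t[2]-z-o[2])/a[2])-N[:,0]*sh;p[2]=z
    env.movep(p,q);env.hold(.3);c=cam("wrist",name);pickle.dump(c,open(name+".pkl","wb"))
    u=proj(c,[t])[0].astype(int);x0=max(0,u[0]-135);y0=max(0,u[1]-135);print(name,"crop origin",x0,y0,"target px",u)
    crops.append(cv2.resize(c["pixels"][y0:y0+200,x0:x0+267,::-1],(400,300),interpolation=cv2.INTER_CUBIC))
look((.585,.249,.12),np.pi-.447,.33,"v_stand",.075)
look((.554,.01,.075),np.pi-.3,.33,"v_pot",.06)
look((.53,-.255,.12),np.pi-.188,.30,"v_frame",.07)
m=np.zeros((600,800,3),np.uint8);m[:300,:400],m[:300,400:],m[300:,:400]=crops
cv2.imwrite("pics/m4.png",m);st()
```

```text
v_stand crop origin 187 18 target px [322 153]
v_pot crop origin 186 41 target px [321 176]
v_frame crop origin 187 14 target px [322 149]
{'t': 8.75, 'ee_pos': [0.5412, -0.2024, 0.3001], 'wrist_force': [0.6095, -1.1095, 1.1456], 'finger_gap': 0.0871, 'gripper_force': 0.0}
```

View pics/m4.png

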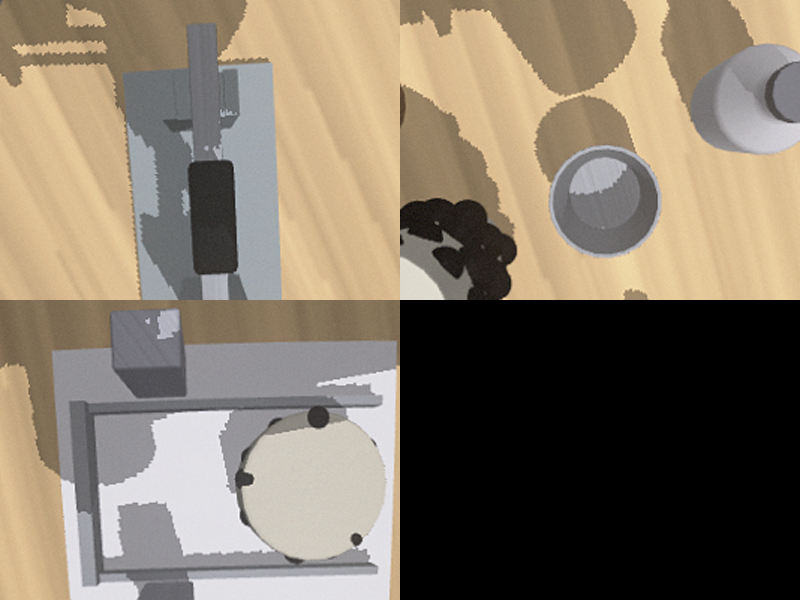

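v_stand: grip top centre at crop (213,217), bar centreline from (201,24) to (215,290). v_pot: mouth circle centred at (605,201), r≈55. v_frame: block top circle centred at (313,485), right post top at corners (111,310) and (183,368), plate edge (52,350)–(396,341), stop on the left.

Run:
```python
from h import *
import pickle
L=lambda n:pickle.load(open(n+".pkl","rb"))
def P(n,o,pts,z): 
    k=267/400; return plane(L(n),[(o[0]+x*k,o[1]+y/1.5) for x,y in pts],z)[:,:2]
g=P("v_stand",(187,18),[(189,161),(235,161),(238,272),(190,274)],.213);print("grip",g.round(4).tolist(),g.mean(0).round(4))
b=P("v_stand",(187,18),[(187,24),(216,24),(202,298),(229,298)],.129);print("bar",b.round(4).tolist())
e=b[:2].mean(0);f=b[2:].mean(0);v=(f-e)/np.linalg.norm(f-e);print("bar dir yaw y",np.degrees(np.arctan2(*v[::-1])),"centre from end",(e+.1*v).round(4))
p=P("v_stand",(187,18),[(125,72),(270,63)],.012);print("stand plate",p.round(4).tolist(),np.degrees(np.arctan2(*(p[0]-p[1])[::-1])))
# pot
c=L("v_pot");im=c["pixels"]
k=P("v_pot",(186,41),[(605-400,201),(550-400,201),(660-400,201),(605-400,146),(605-400,257)],.075);print("pot",k.round(4).tolist())
o=(187,14);F=lambda pts,z:P("v_frame",o,[(x,y-300) for x,y in pts],z)
print("post R",F([(111,310),(180,310),(183,368),(114,368)],.12).round(4).tolist())
print("block",F([(313,485),(240,485),(386,485),(313,411),(313,558)],.065).round(4).tolist())
pl=F([(52,350),(396,341),(70,598)],.005);print("plate",pl.round(4).tolist())
st_=F([(88,413),(98,570)],.035);print("stop top inner?",st_.round(4).tolist())
fe=F([(90,412),(380,404),(98,565),(378,565)],.02);print("fence",fe.round(4).tolist())
for a in(pl[0]-pl[1],fe[0]-fe[1],fe[2]-fe[3]):print(np.degrees(np.arctan2(*a[::-1])))
```

```text
grip [[0.5811, 0.2261], [0.5633, 0.2346], [0.5824, 0.2789], [0.6021, 0.2704]] [0.5822 0.2525]
bar [[0.551, 0.1579], [0.5369, 0.1647], [0.6096, 0.2983], [0.5952, 0.3052]]
bar dir yaw y 67.41154906036832 centre from end [0.5824 0.2536]
stand plate [[0.5976, 0.1433], [0.4993, 0.1837]] -22.320995655719464
pot [[0.5527, 0.0093], [0.5877, -0.0015], [0.5177, 0.02], [0.5422, -0.0249], [0.5639, 0.0455]]
post R [[0.5578, -0.3595], [0.5233, -0.3527], [0.5272, -0.3244], [0.5622, -0.3313]]
block [[0.4608, -0.2511], [0.5056, -0.2593], [0.4154, -0.243], [0.4541, -0.2949], [0.4675, -0.2059]]
plate [[0.6139, -0.3738], [0.3777, -0.3361], [0.6415, -0.2004]]
stop top inner? [[0.5937, -0.3232], [0.6101, -0.2204]]
fence [[0.5945, -0.3256], [0.3993, -0.2948], [0.6122, -0.2222], [0.4149, -0.1852]]
-9.070038993556617
-8.957344942581074
-10.6323116772986
```

```bash
cat >> h.py <<'E'
FY=np.radians(-9.2);FO=np.array([.5554,-.2630]);fx=np.array([np.cos(FY),np.sin(FY)]);fy=np.array([-fx[1],fx[0]])
fr=lambda x,y,z:np.r_[FO+x*fx+y*fy,z]
SY=np.radians(-22.5);SO=np.array([.5823,.2530]);sx=np.array([np.cos(SY),np.sin(SY)])
infr=lambda p:np.array([(p[:2]-FO)@fx,(p[:2]-FO)@fy])
E
python3 - <<'E'
from h import *
import pickle
q=down(np.pi+FY)
env.close();env.movep(fr(-.172,-.003,.25),q)
env.move_linear(fr(-.172,-.003,.05),velocity=.2);st()
r=env.move_linear(fr(-.048,-.003,.05),velocity=.05,f_stop=10)
print(r,infr(env.state()["ee_pos"]));st()
env.move_linear(fr(-.11,-.003,.05),velocity=.15)
env.move_linear(fr(-.11,-.003,.30),velocity=.3);env.gripper_open()
# check view
off=np.array([.067,.001,-.151]);ax=np.array([-.246,0,.969]);N=rot(q);t=fr(0,0,.065)
o=N@off;a=N@ax;p=t-o-a*((t[2]-.30-o[2])/a[2])-N[:,0]*.05;p[2]=.3
env.movep(p,q);env.hold(.2);c=cam("wrist","v_push");pickle.dump(c,open("v_push.pkl","wb"))
im=c["pixels"].astype(int);m=((im[...,0]-im[...,2]>12)&(im[...,0]-im[...,2]<55)&(im[...,0]>150)).astype(np.uint8)
u=proj(c,[t])[0];mm=np.zeros_like(m);x,y=u.astype(int);mm[max(0,y-70):y+70,x-90:x+90]=m[max(0,y-70):y+70,x-90:x+90]
n,l,s,ce=cv2.connectedComponentsWithStats(cv2.morphologyEx(mm,cv2.MORPH_OPEN,np.ones((3,3))));i=1+s[1:,4].argmax()
print("block px",ce[i],s[i],"expected",u,"frame xy",infr(plane(c,[ce[i]],.065)[0]))
cv2.imwrite("pics/v_push2.png",cv2.resize(c["pixels"][max(0,y-110):y+90,x-135:x+132,::-1],(534,400)));st()
E
```

```text
{'t': 12.1333, 'ee_pos': [0.3862, -0.2386, 0.0506], 'wrist_force': [-0.0911, -0.2839, 0.9711], 'finger_gap': 0.0004, 'gripper_force': 0.0}
True [-0.1515744  -0.00293065]
{'t': 13.025, 'ee_pos': [0.4053, -0.2417, 0.0493], 'wrist_force': [-0.355, 0.1263, 0.2926], 'finger_gap': 0.0006, 'gripper_force': 0.254}
block px [370.91824413 181.25603786] [ 327  135   84   93 6128] expected [321.28918207 184.39907983] frame xy [-0.04734281 -0.00303557]
{'t': 16.7333, 'ee_pos': [0.5587, -0.2446, 0.3008], 'wrist_force': [-0.5154, -0.1599, 0.3252], 'finger_gap': 0.0871, 'gripper_force': 0.0}
```

View pics/v_push2.png

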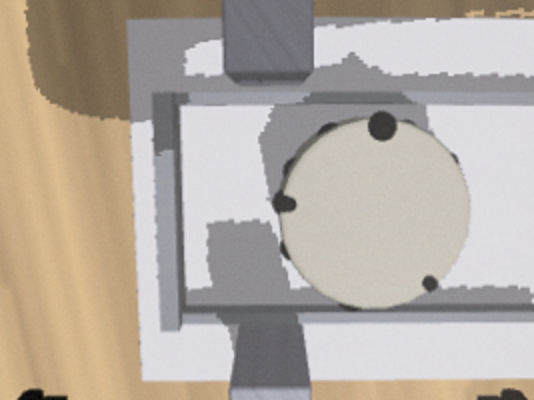

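The 10 N stop tripped on first contact, and my "retract" to x=-0.11 then pushed the block on. It now sits 47 mm short of its place at (371,181), centred and upright. I'll finish the push.

Run:
```python
from h import *
import pickle
q=down(np.pi+FY)
env.close();env.movep(fr(-.14,-.003,.18),q)
env.move_linear(fr(-.14,-.003,.05),velocity=.2)
env.move_linear(fr(-.068,-.003,.05),velocity=.06);st()
r=env.move_linear(fr(-.050,-.003,.05),velocity=.03,f_stop=10)
print(r,infr(env.state()["ee_pos"]));st()
env.move_linear(fr(-.10,-.003,.05),velocity=.15)
env.move_linear(fr(-.10,-.003,.30),velocity=.35);env.gripper_open()
off=np.array([.067,.001,-.151]);ax=np.array([-.246,0,.969]);N=rot(q);t=fr(0,0,.065)
o=N@off;a=N@ax;p=t-o-a*((t[2]-.30-o[2])/a[2])-N[:,0]*.05;p[2]=.3
env.movep(p,q);env.hold(.2);c=cam("wrist","v_push3");pickle.dump(c,open("v_push.pkl","wb"))
im=c["pixels"].astype(int);m=((im[...,0]-im[...,2]>12)&(im[...,0]-im[...,2]<55)&(im[...,0]>150)).astype(np.uint8)
u=proj(c,[t])[0];mm=np.zeros_like(m);x,y=u.astype(int);mm[max(0,y-60):y+60,x-70:x+70]=m[max(0,y-60):y+60,x-70:x+70]
n,l,s,ce=cv2.connectedComponentsWithStats(cv2.morphologyEx(mm,cv2.MORPH_OPEN,np.ones((3,3))));i=1+s[1:,4].argmax()
print("block px",ce[i],s[i],"expected",u,"frame xy",infr(plane(c,[ce[i]],.065)[0]))
cv2.imwrite("pics/v_push4.png",cv2.resize(c["pixels"][max(0,y-110):y+90,x-135:x+132,::-1],(534,400)));st()
```

```text
{'t': 21.1833, 'ee_pos': [0.4838, -0.2548, 0.0499], 'wrist_force': [-10.227, 0.707, 10.9522], 'finger_gap': 0.0007, 'gripper_force': 5.9146}
False [-0.05613086 -0.00334277]
{'t': 21.9333, 'ee_pos': [0.4995, -0.2573, 0.0499], 'wrist_force': [-13.45, 2.1184, 13.0124], 'finger_gap': 0.0004, 'gripper_force': 8.3898}
block px [320.30392006 180.07056111] [ 274  134   94   92 6505] expected [321.28272166 184.40790295] frame xy [ 0.00092731 -0.00414257]
{'t': 25.5417, 'ee_pos': [0.5587, -0.2446, 0.3008], 'wrist_force': [0.4756, -0.5352, -0.2174], 'finger_gap': 0.0868, 'gripper_force': 0.0}
```

View pics/v_push4.png

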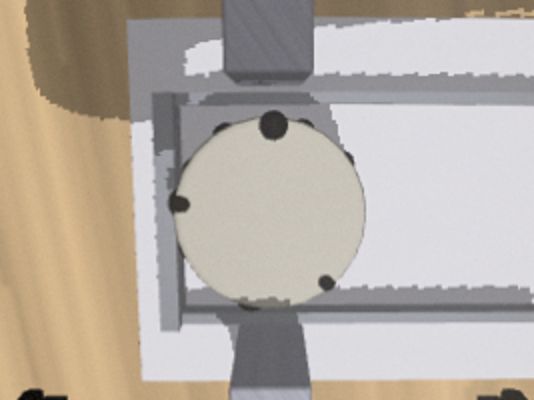

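The block sits against the stop at (320,180), within about 1 mm in frame coordinates. Next I'll take the gauge and bring it over the pot, with its bar turned to pass between the bottle and the log.

Run:
```python
from h import *
q=down(np.pi+SY)
env.movep(np.r_[SO,.27],q)
env.move_linear(np.r_[SO,.185],velocity=.15);env.close();st()
env.move_linear(np.r_[SO,.29],velocity=.15);st()
env.movep([.5528,.0098,.29],down(np.pi+np.radians(11)));env.hold(.2);st("q")
a,b=cam("scene","c1"),cam("side","c2")
m=np.hstack([cv2.resize(a["pixels"][160:360,250:450,::-1],(400,400),interpolation=cv2.INTER_CUBIC),cv2.resize(b["pixels"][120:320,220:420,::-1],(400,400),interpolation=cv2.INTER_CUBIC)])
for c,o in((a,(250,160)),(b,(220,120))):
    P=np.array([.5528,.0098,.145]);print(((proj(c,[P])[0]-o)*2).round(1))
cv2.imwrite("pics/m5.png",m)
```

```text
{'t': 29.1667, 'ee_pos': [0.5823, 0.253, 0.185], 'wrist_force': [0.4762, 0.5675, -0.3711], 'finger_gap': 0.0197, 'gripper_force': 29.957}
{'t': 30.0167, 'ee_pos': [0.5815, 0.2528, 0.2883], 'wrist_force': [0.0709, -0.0783, -3.2716], 'finger_gap': 0.0197, 'gripper_force': 29.9566}
{'t': 31.1833, 'ee_pos': [0.5531, 0.0109, 0.2896], 'wrist_force': [-0.1819, 0.5461, -3.1738], 'finger_gap': 0.0196, 'gripper_force': 29.9568, 'q': [0.3126, 0.2271, -0.0759, -0.0001, -1.2682, -0.1193]}
[221.1 170.4]
[208.2 206.5]
```

View pics/m5.png

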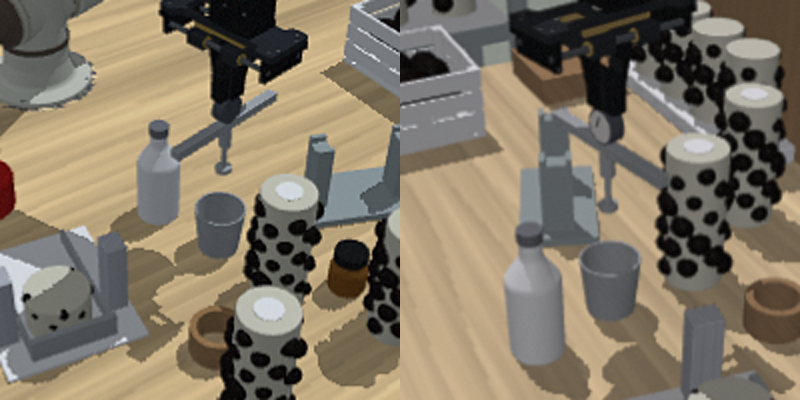

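The gauge is held upright. Its foot is at crop (223,171) and (208,207), matching the predicted (221,170) and (208,206), and it is centred over the pot. Now I'll dip it and set it on the frame.

Run:
```python
from h import *
p=np.array([.5528,.0098,.29]);q=down(np.pi+np.radians(11))
r=env.move_linear(p-[0,0,.12],velocity=.12,f_stop=10);env.hold(.3);print("dip",r);st()
env.move_linear(p,velocity=.15)
env.movep(fr(0,-.003,.28),down(np.pi+FY))
env.move_linear(fr(0,-.003,.225),velocity=.12);env.hold(.3);st()
r=env.move_linear(fr(0,-.003,.184),velocity=.025,f_stop=10);print("set",r);st("moment")
env.hold(.5);st("moment")
a,b=cam("scene","d1"),cam("side","d2")
m=np.hstack([cv2.resize(a["pixels"][220:360,210:350,::-1],(400,400),interpolation=cv2.INTER_CUBIC),cv2.resize(b["pixels"][220:400,290:470,::-1],(400,400),interpolation=cv2.INTER_CUBIC)])
cv2.imwrite("pics/m6.png",m)
```

```text
dip False
{'t': 32.7333, 'ee_pos': [0.5529, 0.0098, 0.1704], 'wrist_force': [-0.2061, -0.2895, -3.1706], 'finger_gap': 0.0198, 'gripper_force': 29.9567}
{'t': 35.6583, 'ee_pos': [0.5552, -0.2661, 0.2258], 'wrist_force': [0.1221, -0.2054, -2.3157], 'finger_gap': 0.0196, 'gripper_force': 29.9566}
set True
{'t': 36.9417, 'ee_pos': [0.5551, -0.266, 0.1899], 'wrist_force': [0.2327, 0.2689, 4.0846], 'finger_gap': 0.0195, 'gripper_force': 29.9832, 'moment': [0.109, 0.0078, -0.0039]}
{'t': 37.4417, 'ee_pos': [0.5551, -0.266, 0.1899], 'wrist_force': [0.5064, 0.8693, 6.5441], 'finger_gap': 0.0197, 'gripper_force': 29.9831, 'moment': [0.0881, 0.0628, 0.084]}
```

View pics/m6.png

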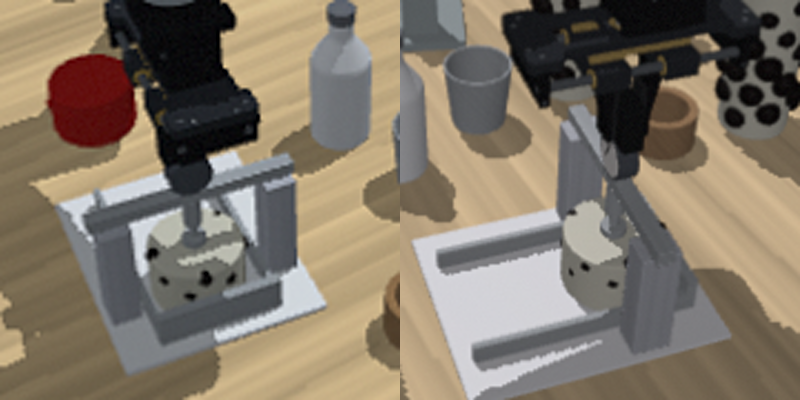

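The bar lies on both posts at the nominal height (TCP 0.1899, about 9 N), with the foot on the middle of the block and the pot upright. Now I'll take the gauge back to its stand.

Run:
```python
from h import *
env.move_linear(fr(0,-.003,.29),velocity=.12)
q=down(np.pi+SY)
env.movep([.5528,.0098,.30],down(np.pi+np.radians(11)))
env.movep(np.r_[SO,.28],q)
env.move_linear(np.r_[SO,.205],velocity=.12);env.hold(.3)
r=env.move_linear(np.r_[SO,.181],velocity=.025,f_stop=6);print("lay",r);st("moment")
env.gripper_open();env.hold(.2)
env.move_linear(np.r_[SO,.30],velocity=.12)
env.movep(np.r_[SO[0]-.12,SO[1]+.05,.33],down(np.pi+SY));env.hold(.3);st()
a,b=cam("scene","e1"),cam("side","e2")
m=np.hstack([cv2.resize(a["pixels"][190:350,220:480,::-1],(520,320),interpolation=cv2.INTER_CUBIC)[:, :400],cv2.resize(b["pixels"][140:400,250:450,::-1],(308,400),interpolation=cv2.INTER_CUBIC)[:320]])
A=cv2.resize(a["pixels"][190:350,220:480,::-1],(488,300),interpolation=cv2.INTER_CUBIC);B=cv2.resize(b["pixels"][140:400,250:450,::-1],(231,300),interpolation=cv2.INTER_CUBIC)
cv2.imwrite("pics/m7.png",cv2.resize(np.hstack([A,B]),(800,334)))
```

```text
lay True
{'t': 42.4083, 'ee_pos': [0.5822, 0.2528, 0.1849], 'wrist_force': [-0.3477, 0.1153, 4.6527], 'finger_gap': 0.02, 'gripper_force': 29.9939, 'moment': [0.1584, 0.1426, 0.0197]}
{'t': 45.9, 'ee_pos': [0.4629, 0.3026, 0.3292], 'wrist_force': [0.7835, -0.039, 0.1886], 'finger_gap': 0.0871, 'gripper_force': 0.0}
```

View pics/m7.png

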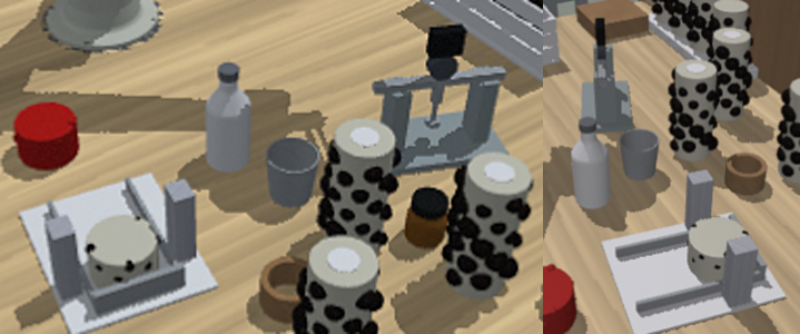

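The gauge lies in its notches at (440,75), the block is against the stop at (122,245), and the pot is upright at (292,172).

```bash
python3 -c "
from station import env
print(env.close_job())"
```

```text
the job is handed in; nothing more can be done
None
```

I handed the job in at about 46 s: the block is against the stop, the gauge was dipped in the pot, set on both posts with its foot on the block, and laid back in its stand, and nothing else looks disturbed in the final pictures.

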